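# Set the key cutter's feed lever to its second stage and start it

### The job

Get the key cutting machine going on fast feed: push its feed lever along its slot, past the first detent, all the way to the second stop so that it stays there, and only then press the small flat start button right down and let it come up again. Do it by pushing with the fingertips; do not press the mushroom-shaped stop button, and leave the padlock, the lock cylinder and the brush where they are.

Things in the scene. Friction and masses are not known exactly. Their poses are not given: they have to be found in the camera images.
- machine: Key cutting machine, fixed: grey base 260 (x) by 440 mm (y), deck 75 mm above the bench. Origin: centre of its underside; x points away from the robot (yaw up to 0.3 rad either way), z up. Motor housing on the +y part (y above 45 mm), 160 mm above the deck. Two key vises at x 43 to 133, y -115 to -5 mm, up to 58 mm above the deck.
- gate (a point): Centre of the top of the lever's gate, fixed on the deck, axes as the machine's: a 3 mm aluminium plate 115 (x) by 50 mm (y), at x = -45, y = -100 mm of the machine. A dark slot runs along x; three dark cross marks, 30 mm apart, show the lever's places: off (nearest the robot), first detent (at this point), second stop (farthest). Nothing else stands within 60 mm of the slot's near half.
- lever_top (a point): Centre of the top of the feed lever's knob; moves with the lever. Upright 10 mm steel stem with a black cylindrical knob (25 mm diameter, 28 mm high): the knob's top is 66 mm, its underside 38 mm above the deck (top 141 mm above the bench). It slides straight along the machine's +x, away from the robot.
- feed (a joint): Lever travel along the machine's +x (m): 0 off (it starts there), 0.030 first detent, 0.060 second detent, at the far stop (hard end 0.061). A spring detent holds it at each place: about 7 N takes it over the hump between two places (near 0.015 and 0.045); short of a hump it springs back, past it it snaps on to the next place and stays.
- start_top (a point): Centre of the top of the start button, moving with it: small, flat, black, 24 mm diameter, 14 mm proud of a fixed grey box 72 x 72 x 50 mm (3 mm steel collar of 36 mm diameter round it); its top is 64 mm above the bench. Its box and the stop's box stand to the robot's right of the machine, one nearer, one farther; which is which varies.
- start (a joint): Travel of the start button downwards, in m: 0 up, 0.006 fully down; spring return, 1.5 N to begin and about 5 N fully down.
- stop_top (a point): Centre of the top of the stop button: a mushroom head, black, 42 mm diameter, its top 77 mm above the bench, on an identical grey box. Not to be pressed.
- stop (a joint): Travel of the stop button downwards, in m: 0 up, 0.006 fully down.
- padlock: Bystander, loose: brass padlock standing on the bench, 45 x 22 mm, 70 mm high with its steel shackle. Origin: centre of its underside.
- cylinder: Bystander, loose: brass profile lock cylinder, 62 x 17 mm, 32 mm high, lying on the machine's deck along the edge at the machine's -y side. Origin: centre of its underside.
- brush: Bystander, loose: bench brush about 170 mm long, lying on the bench between robot and machine. Origin: centre of its underside; its handle points to its own -x.
Not all that is in view belongs to the job. Leave any orange look-alike of the part that bears stop_top alone.

How it is judged:
On the way, in this order (a step that is already met when the one before it is completed fails the run):
1. the feed lever is at the second stop (value of joint feed above 0.056 m), for 0.2 s.
2. then the start button is pressed down (value of joint start above 0.004 m and value of joint feed above 0.056 m), for 0.05 s.
At the end, for the whole second after the job is handed in: The feed lever rests at the second stop (travel above 56 mm of 60), the start button has been pressed (4 mm or more) after that and is up again, the stop button is up, and padlock, lock cylinder and brush are within 15 mm of where they stood (value of joint feed above 0.056 m and velocity of joint feed between -0.01 and 0.01 m/s and value of joint each of start, stop below 0.0015 m and distance of each of padlock, cylinder, brush from where it was at the start of the episode below 0.015 m); the robot touches nothing.
It fails at once if the start button is pressed before the lever is at the second stop (value of joint start above 0.003 m and value of joint feed below 0.054 m).
It fails at once if the stop button is pressed (value of joint stop above 0.003 m).
It fails at once if a bystander is moved, lifted or carried by more than 15 mm (distance of any of padlock, cylinder, brush from where it was at the start of the episode above 0.015 m).
It fails at once if the padlock is tipped over (angle between padlock's own z axis and vertical above 0.5 rad).
It also fails if it takes over 43 s, if anything falls off the work surface, if the arm or the gripper's body presses on something with over 40 N, if the wrist force passes 120 N, or if a joint passes its speed limit or range.

### The arm

A 7-joint arm with a two-finger parallel gripper is mounted at the origin on the work surface. World frame = base frame: x ahead of the robot, y to its left, z up, the work surface at z = 0. Lengths are in m, angles in rad, forces in N, time in s.
With the tool pointing down it reaches from about 0.425 to 0.875 m from the base axis. Payload 8.4 kg.
Tool frame: the origin (TCP) lies between the finger pads; the fingertips stand 17 mm ahead of it and the grasp point (between the pads) lies 2 mm behind it; z points along the fingers, x is the direction in which the jaws open and shut, and the axes are right-handed (so a half turn about z gives the same grasp; the last joint's range is limited). The gripper opens to 85 mm and grips with 20 to 120 N. Pads are 22 mm wide; open, the fingers measure 114 mm over their backs; the gripper's body (76 mm by 85 mm) begins 54 mm behind the grasp point. The pads swing forward as they close: fully open they stand 13 mm farther back than shut.
Start: joints at [-0.099, 0.333, 0.04, 1.465, -0.013, 1.343, -0.059], TCP at [0.65, -0, 0.222] pointing down, gripper open.
Joint ranges: [-2.58, 2.58], [-0.38, 2.09], [-1.3, 1.39], [0.25, 2.4], [-1.5, 4.64], [0.08, 2.09], [-2.65, 2.65]. Speed limits (rad/s): [2.22, 2.22, 2.79, 2.79, 3.14, 3.14, 3.14].

### API

Orientations are given as a 3x3 rotation matrix whose columns are the frame's x, y, z axes.
In Python, from rig import manip, kin, sensors, imaging gives the robot as it stands. The module is installed in compiled form; this text tells all that it offers. Calls block until the motion is done:
- manip.movep(position, orientation): joint-space move of the TCP to a pose.
- manip.servo_line(position, rot=None, vel=0.15): straight line of the TCP; rot=None keeps the orientation; vel is the mean speed in m/s.
- manip.set_joints(angles): joint-space move.
- manip.ungrasp() and manip.close(newtons=None): open the fingers fully, or close them until they stop; newtons is the grip in N (None keeps the last).
- manip.pause(seconds).
- kin.ik(position, orientation): joint angles nearest the present ones, or None.
- sensors.sense(): the state.
- imaging.snapshot(name): name is "scene" or "side" or "wrist"; returns the picture (384x512x3 uint8, red, green, blue); there is no depth.
- imaging.camera_model(name): a dict with "mtx" (3x3 intrinsics, pixels), "origin" and "rotation" of the camera in the world; the wrist camera has in their place "T_tool_cam" (4x4, takes a point from camera to tool coordinates, whose origin is the TCP and whose axes are the tool frame's). Camera axes: x right, y down, z forward; pixel columns grow to the right and rows downward; lengths in m; the calibration is good to about 2 mm. A picture is of the moment at which its call begins: read the wrist's pose just before it. camera_model takes no time and is no camera call.
A pose or a line that the arm cannot do raises manip.Unreachable and nothing moves.
- manip.sign_off(): hands the job in, once; it reports no verdict.
The state is a dict: "time": time; "joints": joint angles; "qvel": joint speeds; "effort": joint torques, N m; "tcp_pos": TCP position; "tool_rot": TCP orientation; "force": force on the tool from outside, world axes, zero at the start; "wrist_torque": the same for the moment, N m; "finger_gap": finger opening in m.
Only numpy, scipy, OpenCV 4.12 (cv2) and the standard library are available. Lean on these libraries where they do the work, as an engineer would, in place of code of your own. Each camera call takes 0.05 s, during which the arm holds its last target.

## Working session

There is one attempt and no reset: what is moved stays moved. The work goes in short steps, each a Python script; the robot and the scene stay as the last script left them, time stands still between calls to the robot, and variables do not carry over. Pictures are saved under pics/ and viewed, and the job is handed in when it is done.

```bash
mkdir -p pics; python3 - <<'E'
from rig import manip, kin, sensors, imaging
import cv2
s=sensors.sense();print(s['time'],s['tcp_pos'],s['finger_gap'])
for n in("scene","side","wrist"):
    im=imaging.snapshot(n);cv2.imwrite(f'pics/{n}0.png',im[:,:,::-1])
    m=imaging.camera_model(n);print(n,m)
E
```

```text
0.0 [ 6.49535670e-01 -5.76247745e-05  2.20614745e-01] 0.08574759454189257
scene {'mtx': array([[462.14411619,   0.        , 266.60048603],
       [  0.        , 462.14411619, 186.57214355],
       [  0.        ,   0.        ,   1.        ]]), 'origin': array([0.8989555 , 0.44527934, 1.18826847]), 'rotation': array([[-0.86310727,  0.43145037, -0.26248126],
       [ 0.50501916,  0.7361184 , -0.45064991],
       [-0.00121579, -0.52151728, -0.85323985]])}
side {'mtx': array([[382.36952266,   0.        , 252.19152549],
       [  0.        , 382.36952266, 192.0706768 ],
       [  0.        ,   0.        ,   1.        ]]), 'origin': array([ 0.29342193, -0.55966776,  0.69017236]), 'rotation': array([[ 0.83987491, -0.39556027,  0.37167488],
       [-0.5427419 , -0.6201455 ,  0.56643693],
       [ 0.00643256, -0.67745969, -0.73553177]])}
wrist {'mtx': array([[291.2242431 ,   0.        , 254.69741787],
       [  0.        , 291.2242431 , 190.95764288],
       [  0.        ,   0.        ,   1.        ]]), 'T_tool_cam': array([[ 9.99999710e-01,  4.61374121e-05, -7.60730884e-04,
         4.35461814e-06],
       [ 1.70412546e-04,  9.59356939e-01,  2.82195382e-01,
        -7.14171478e-02],
       [ 7.42832217e-04, -2.82195430e-01,  9.59356653e-01,
        -1.51915889e-01],
       [ 0.00000000e+00,  0.00000000e+00,  0.00000000e+00,
         1.00000000e+00]])}
```

View pics/scene0.png

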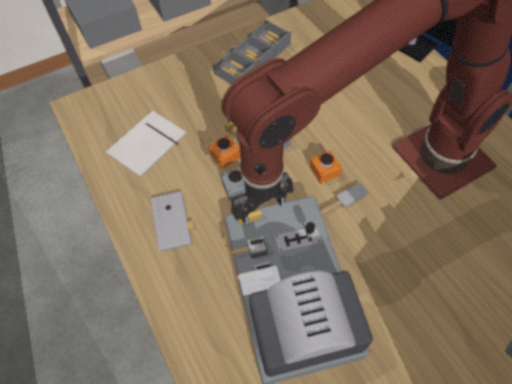

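View pics/side0.png

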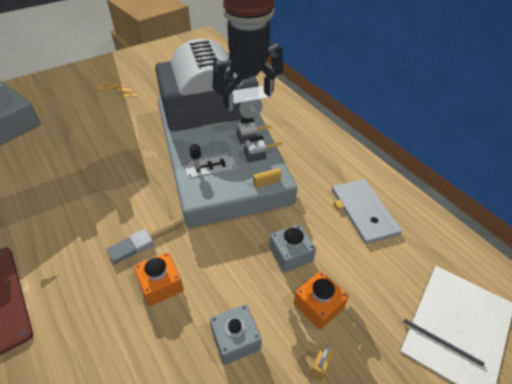

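View pics/wrist0.png

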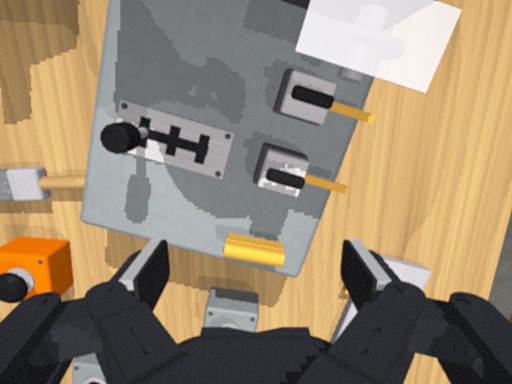

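The scene view shows the machine with its lever gate near (298,238). The side view shows two grey boxes, at (292,247) and (235,333), with orange look-alikes beside them. The wrist view shows the knob at (120,137) and the gate screws. I'll enlarge these areas.

```bash
python3 - <<'E'
import cv2,numpy as np
a=cv2.imread('pics/side0.png')
b=cv2.imread('pics/wrist0.png')
cv2.imwrite('pics/z1.png',np.hstack([cv2.resize(a[215:365,200:350],(600,600),interpolation=cv2.INTER_CUBIC)]))
cv2.imwrite('pics/z2.png',cv2.resize(b[80:205,80:250],None,fx=4.4,fy=4.4,interpolation=cv2.INTER_CUBIC))
cv2.imwrite('pics/z3.png',cv2.resize(a[120:200,150:300],None,fx=5,fy=5,interpolation=cv2.INTER_CUBIC))
E
```

```text
(no output)
```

View pics/z1.png

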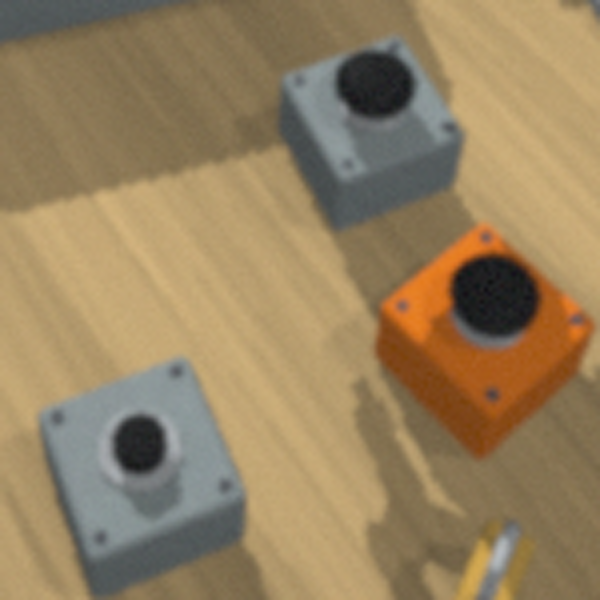

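View pics/z2.png

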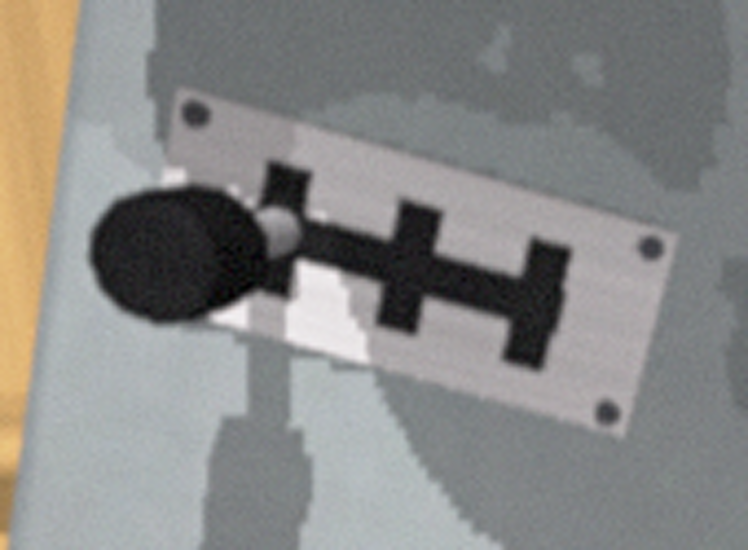

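View pics/z3.png

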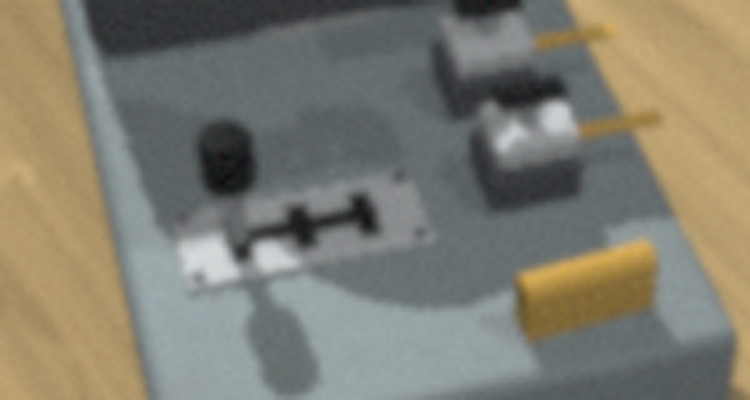

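The near grey box carries the small collared button, so it is start, at about (234.5,326) in the side view. The far grey box carries the mushroom head, at about (294,236). The gate marks are clear, and the lever is at off. Next I compute positions.

```bash
cat > h.py <<'E'
import numpy as np,cv2
from rig import manip, kin, sensors, imaging
def cast(cam,uv,z,s=None):
    m=imaging.camera_model(cam)
    if cam=='wrist':
        T=np.eye(4);T[:3,:3]=s['tool_rot'];T[:3,3]=s['tcp_pos'];T=T@m['T_tool_cam'];R,o=T[:3,:3],T[:3,3]
    else: R,o=m['rotation'],m['origin']
    d=R@np.linalg.inv(m['mtx'])@np.array([uv[0],uv[1],1.])
    return o+d*(z-o[2])/d[2]
def dark(im,box,th=50):
    x0,y0,x1,y1=box;g=im[y0:y1,x0:x1].max(2)<th
    n,l,st,c=cv2.connectedComponentsWithStats(g.astype(np.uint8))
    i=1+np.argmax(st[1:,4]);return c[i]+[x0,y0],st[i]
E
python3 - <<'E'
from h import *
s=sensors.sense();print(s['time'],s['tool_rot'].round(3))
f=lambda p:(p[0]/4.4+79.9,p[1]/4.4+79.9)
for n,p in dict(s1=(195,113),s2=(652,247),s3=(607,412),m1=(285,235),m2=(410,267),m3=(537,303)).items():
    print(n,cast('wrist',f(p),.078,s).round(4))
g=lambda p:(p[0]/5+149.9,p[1]/5+119.9)
for n,p in dict(s1=(182,218),s2=(400,178),s3=(419,232),s4=(199,275),m2=(301,226),m3=(365,215)).items():
    print('side',n,cast('side',g(p),.078).round(4))
print('knob side',cast('side',g((224,140)),.141), 'wrist', cast('wrist',f((150,257)),.141,s))
im=cv2.imread('pics/side0.png')
for n,b,z in(('start',(222,312,250,340),.064),('stop',(278,222,310,248),.077)):
    c,st=dark(im,b);print(n,c,st,cast('side',c,z))
E
```

```text
0.15 [[ 1.    -0.    -0.001]
 [-0.    -1.    -0.   ]
 [-0.001  0.    -1.   ]]
s1 [0.5224 0.0711 0.078 ]
s2 [0.6226 0.0419 0.078 ]
s3 [0.611  0.0035 0.078 ]
m1 [0.5395 0.0446 0.078 ]
m2 [0.5672 0.0374 0.078 ]
m3 [0.5958 0.0292 0.078 ]
side s1 [0.5223 0.0706 0.078 ]
side s2 [0.6223 0.04   0.078 ]
side s3 [0.6107 0.0031 0.078 ]
side s4 [0.512  0.0324 0.078 ]
side m2 [0.5665 0.036  0.078 ]
side m3 [0.5953 0.0265 0.078 ]
knob side [0.53627883 0.04076391 0.141     ] wrist [0.53843913 0.04642114 0.141     ]
start [234.5        325.88679245] [  8   8  10  13 106] [ 0.41852745 -0.31862609  0.064     ]
stop [293.35436893 235.94174757] [  7   7  18  15 206] [ 0.6078718  -0.23001032  0.077     ]
```

The yaw is about -0.287 rad. The gate is at (0.567, 0.037), and the lever at off is at about (0.538, 0.0455); the wrist and side views agree. I'll close the fingers and go behind the knob.

```bash
cat >> h.py <<'E'
yaw=-0.287;d=np.array([np.cos(yaw),np.sin(yaw),0]);Z=np.array([0,0,-1.])
R=np.column_stack([np.cross(d,Z),d,Z])
gate=np.array([.567,.037,0])
E
python3 - <<'E'
from h import *
manip.close(30)
p=gate-d*(.030+.0125+.011+.025)
manip.movep(p+[0,0,.21],R)
manip.servo_line(p+[0,0,.142],vel=.1)
s=sensors.sense();print(s['time'],s['tcp_pos'],s['force'],s['finger_gap'],p)
for n in('side','wrist'):
    cv2.imwrite(f'pics/{n}1.png',cv2.resize(imaging.snapshot(n)[:,:,::-1],None,fx=1.5,fy=1.5))
E
```

```text
2.8 [0.49215025 0.05931628 0.14252249] [ 0.421977  -0.5721081  0.3593152] 3.7509834512171995e-05 [0.49171085 0.05922148 0.        ]
```

View pics/side1.png

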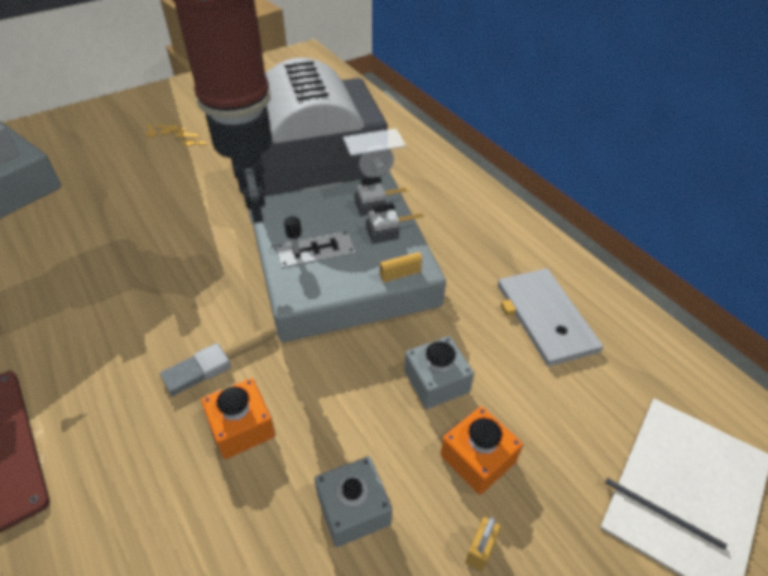

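View pics/wrist1.png

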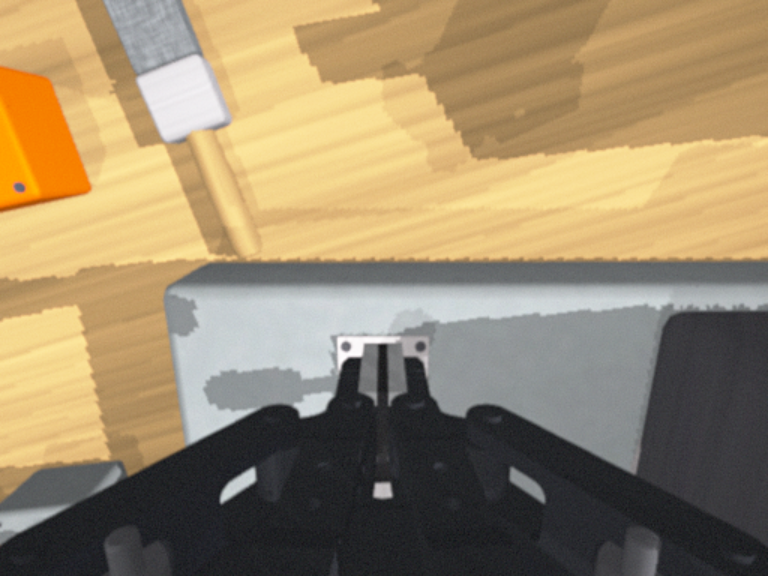

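The fingertips are just behind the knob (side 257,213 against knob 292,228) and centred on the gate in the wrist view. I'll push in steps and watch the force.

```bash
python3 - <<'E'
from h import *
p=gate-d*(.030+.0125+.011)+[0,0,.137]
for t in [-.005,.003,.01,.018,.026,.034,.042,.048,.054]:
    manip.servo_line(p+d*t,vel=.06)
    s=sensors.sense();f=s['force']
    print(t,round(s['time'],2),((s['tcp_pos']-p)@d).round(4),'fd',(f@d).round(2),f.round(1))
    if abs(f@d)>25: break
for n in('side','scene'):
    cv2.imwrite(f'pics/{n}2.png',cv2.resize(imaging.snapshot(n)[:,:,::-1],None,fx=1.5,fy=1.5))
E
python3 -c "
import cv2
a=cv2.imread('pics/side2.png');cv2.imwrite('pics/z4.png',cv2.resize(a[170:320,220:470],(750,450)))"
```

```text
-0.005 3.39 -0.0049 fd -0.17 [-0.2 -0.   0.4]
0.003 3.67 0.0033 fd 0.67 [ 0.6 -0.5  0.1]
0.01 3.94 0.0103 fd 0.79 [ 0.7 -0.3 -0.5]
0.018 4.22 0.0183 fd 0.45 [ 0.2 -1.  -0.4]
0.026 4.51 0.0263 fd -0.08 [ 0.   0.4 -0.5]
0.034 4.79 0.0344 fd -0.32 [-0.2  0.3 -0.3]
0.042 5.08 0.0423 fd -0.42 [-0.2  0.8  0.2]
0.048 5.33 0.0483 fd -0.2 [-0.2  0.1 -0. ]
0.054 5.58 0.0543 fd 0.17 [ 0.5  1.  -0.2]
```

View pics/z4.png

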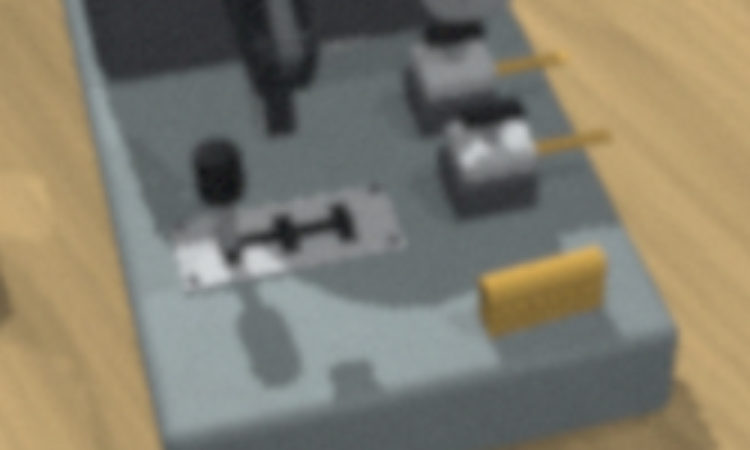

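The lever did not move: in the picture it is still at off, and the fingertip at z4 (282,130) has gone past. I need to find the height the tip really has.

```bash
python3 - <<'E'
from h import *
s=sensors.sense();print(s['tcp_pos'],s['tool_rot'].round(3))
print(manip, s['finger_gap'])
m=imaging.camera_model('side')
for z in (-.03,0,.01,.017,.03):
    w=s['tcp_pos']+s['tool_rot']@[0,0,z]
    c=m['rotation'].T@(w-m['origin']);q=m['mtx']@c;q=q[:2]/q[2]
    print(z,w.round(3),q.round(1),((q*1.5)-[220,170])*3)
E
python3 -c "
import cv2
a=cv2.imread('pics/scene2.png');cv2.imwrite('pics/z5.png',cv2.resize(a[250:420,310:560],(750,510)))"
```

```text
[0.56746347 0.03684174 0.13696217] [[ 0.283  0.959 -0.   ]
 [ 0.959 -0.283  0.   ]
 [-0.    -0.    -1.   ]]
<Robot object at 0x7f9e92d63e00> 0.0004060856449260481
-0.03 [0.567 0.037 0.167] [207.2 134.6] [272.55083769  95.8358775 ]
0 [0.567 0.037 0.137] [208.3 145.3] [277.42321761 143.87979736]
0.01 [0.567 0.037 0.127] [208.7 148.7] [278.99139436 159.34274554]
0.017 [0.567 0.037 0.12 ] [208.9 151.1] [280.07314272 170.0092847 ]
0.03 [0.567 0.037 0.107] [209.3 155.4] [282.04808632 189.48314216]
```

View pics/z5.png

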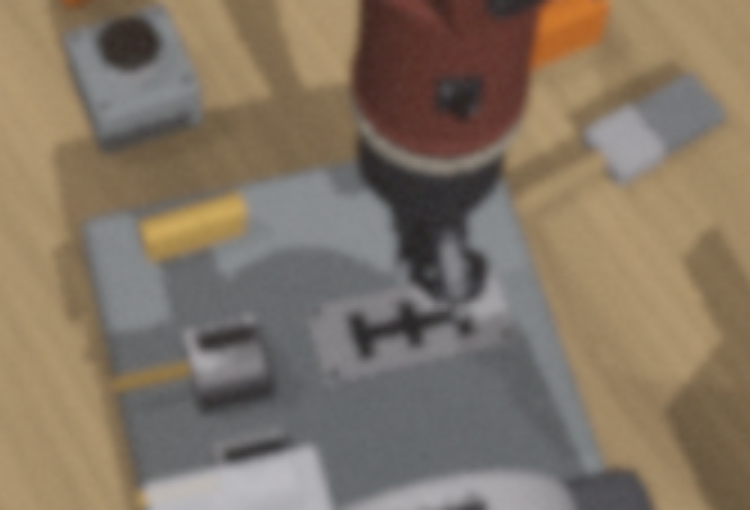

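The real tip sits about 8 mm above the TCP height instead of 17 mm below it, so it went over the knob. I'll go back along the same free path and measure the tip in side and wrist views.

```bash
python3 - <<'E'
from h import *
p=gate-d*(.030+.0125+.011)+[0,0,.137]
manip.servo_line(p-d*.025,vel=.15)
s=sensors.sense();print(s['time'],s['tcp_pos'],s['force'].round(1),s['finger_gap'])
im=imaging.snapshot('side')[:,:,::-1]; w=imaging.snapshot('wrist')[:,:,::-1]
cv2.imwrite('pics/side3.png',im);cv2.imwrite('pics/wrist3.png',w)
cv2.imwrite('pics/z6.png',np.vstack([cv2.resize(im[90:190,130:290],None,fx=4,fy=4,interpolation=cv2.INTER_CUBIC)]))
cv2.imwrite('pics/z7.png',cv2.resize(w[210:340,180:330],None,fx=4,fy=4,interpolation=cv2.INTER_CUBIC))
m=imaging.camera_model('side')
for z in (-.02,-.01,0,.017):
    P=s['tcp_pos']+s['tool_rot']@[0,0,z]
    c=m['rotation'].T@(P-m['origin']);q=m['mtx']@c;q=q[:2]/q[2]
    print(z,((q-[130,90])*4).round(1))
E
```

```text
6.35 [0.49247128 0.05897011 0.13738394] [-1.2 -0.4 -0.5] -2.3401582842692043e-05
-0.02 [166.4 218.2]
-0.01 [169.2 232.5]
0 [171.9 246.5]
0.017 [176.5 269.8]
```

View pics/z6.png

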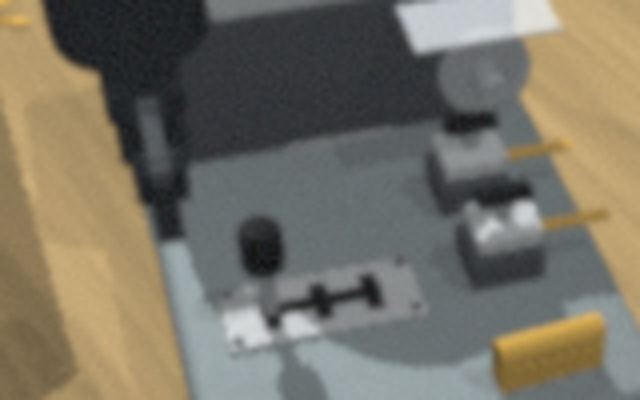

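View pics/z7.png

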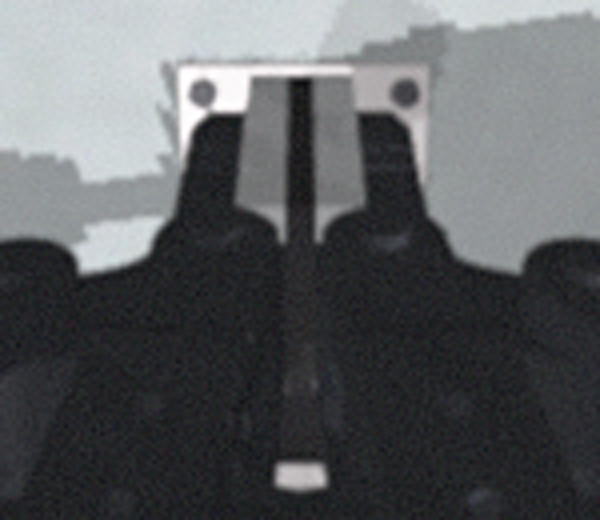

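The tip is at z6 (170,237), which is about 7 mm behind the TCP. As a cross-check, I'll recast the two near gate screws from the wrist view (230.7,233.3 and 281.2,233.3).

```bash
python3 - <<'E'
from h import *
s=sensors.sense()
for uv in((230.7,233.3),(281.2,233.3)): print(cast('wrist',uv,.078,s).round(4), cast('wrist',uv,.053,s).round(4))
m=imaging.camera_model('wrist');Ti=np.linalg.inv(m['T_tool_cam'])
for y in(-.011,0,.011):
  for z in(-.01,.0,.017):
    c=m['mtx']@(Ti@[0,y,z,1])[:3];print(y,z,((c[:2]/c[2]-[180,210])*4).round(1))
E
```

```text
[0.5112 0.0333 0.078 ] [0.5216 0.0279 0.053 ]
[0.5225 0.0715 0.078 ] [0.5342 0.0706 0.053 ]
-0.011 -0.01 [300.6  62. ]
-0.011 0.0 [300.5  33.8]
-0.011 0.017 [300.5  -7.3]
0 -0.01 [300.5 138. ]
0 0.0 [300.5 105.9]
0 0.017 [300.5  59. ]
0.011 -0.01 [300.5 211. ]
0.011 0.0 [300.5 175.3]
0.011 0.017 [300.5 123.2]
```

The wrist cast reproduces the screws to within 1 mm, so the TCP reading is right. The pad tips really are about 10 mm behind the TCP. I'll lower by 25 mm and push again.

```bash
python3 - <<'E'
from h import *
p=gate-d*(.030+.0125+.011)+[0,0,.113]
manip.servo_line(p-d*.025,vel=.1)
s=sensors.sense();print(s['time'],s['tcp_pos'],s['force'].round(1))
for i,t in enumerate([-.005,.003,.006,.01,.018,.026,.034,.042,.048,.054]):
    manip.servo_line(p+d*t,vel=.06)
    s=sensors.sense();f=s['force']
    print(t,round(s['time'],2),((s['tcp_pos']-p)@d).round(4),'fd',(f@d).round(2),f.round(1))
    if abs(f@d)>25: break
    if t==.01:
        cv2.imwrite('pics/mid.png',imaging.snapshot('side')[:,:,::-1])
        if abs(f@d)<1.5: print('no contact?');break
im=imaging.snapshot('side')[:,:,::-1]
cv2.imwrite('pics/z8.png',cv2.resize(im[90:190,130:290],None,fx=4,fy=4,interpolation=cv2.INTER_CUBIC))
E
```

```text
6.8417 [0.49159964 0.05905935 0.11259639] [ 0.8  0.9 -0.3]
-0.005 7.33 -0.0048 fd -0.64 [-0.5  0.5 -0.2]
0.003 7.61 0.0027 fd -1.93 [-1.9  0.3  0.9]
0.006 7.86 0.0053 fd -4.76 [-4.2  2.5  0.6]
0.01 8.11 0.0095 fd -4.68 [-4.3  1.8  0.3]
0.018 8.44 0.0189 fd -0.15 [0.  0.6 0.3]
0.026 8.72 0.0265 fd -0.01 [ 0.3  1.2 -0.2]
0.034 9.01 0.0337 fd -4.38 [-4.2  1.4  1.4]
0.042 9.29 0.0419 fd -2.63 [-2.1  2.2  0.1]
0.048 9.54 0.0486 fd -0.47 [-0.4  0.2  0.4]
0.054 9.79 0.0545 fd -0.54 [-0.5  0.2 -0.2]
```

View pics/z8.png

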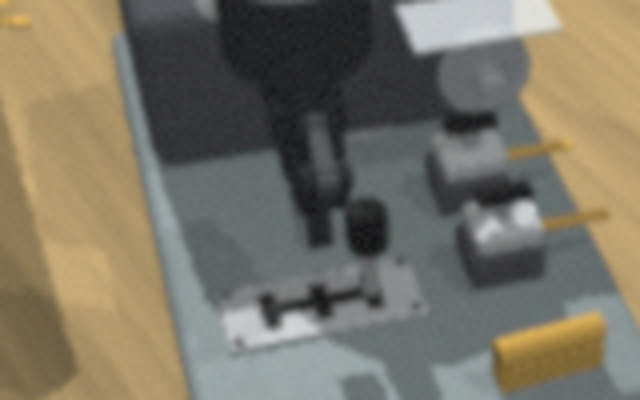

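The force profile shows two humps with a snap after each, and the lever now stands at the third mark (372,295). I'll advance to light contact to confirm it is at the stop, back off, then go above the start button.

```bash
python3 - <<'E'
from h import *
p=gate-d*(.030+.0125+.011)+[0,0,.113]
for t in [.057,.059,.061,.063]:
    manip.servo_line(p+d*t,vel=.04)
    s=sensors.sense();f=s['force'];print(t,round(s['time'],2),((s['tcp_pos']-p)@d).round(4),(f@d).round(2))
    if abs(f@d)>5: break
manip.servo_line(p+d*.03,vel=.12)
q=s['tcp_pos'].copy();q=p+d*.03
manip.servo_line(q+[0,0,.11],vel=.2)
st=np.array([.4185,-.3186,0])
Rb=np.column_stack([[1,0,0],[0,-1,0],[0,0,-1.]])
manip.movep(st+[0,0,.17],Rb)
s=sensors.sense();print(s['time'],s['tcp_pos'],s['force'].round(2))
a=imaging.snapshot('side')[:,:,::-1];b=imaging.snapshot('wrist')[:,:,::-1];c=imaging.snapshot('scene')[:,:,::-1]
cv2.imwrite('pics/side9.png',cv2.resize(a,None,fx=1.5,fy=1.5));cv2.imwrite('pics/wrist9.png',b);cv2.imwrite('pics/scene9.png',cv2.resize(c[150:300,180:400],None,fx=3,fy=3))
E
```

```text
0.057 10.09 0.0571 -0.03
0.059 10.34 0.0591 0.06
0.061 10.59 0.0607 -2.9
0.063 10.84 0.0608 -11.69
13.4083 [ 0.41971433 -0.31722321  0.17007437] [ 0.79 -0.24 -0.05]
```

View pics/side9.png

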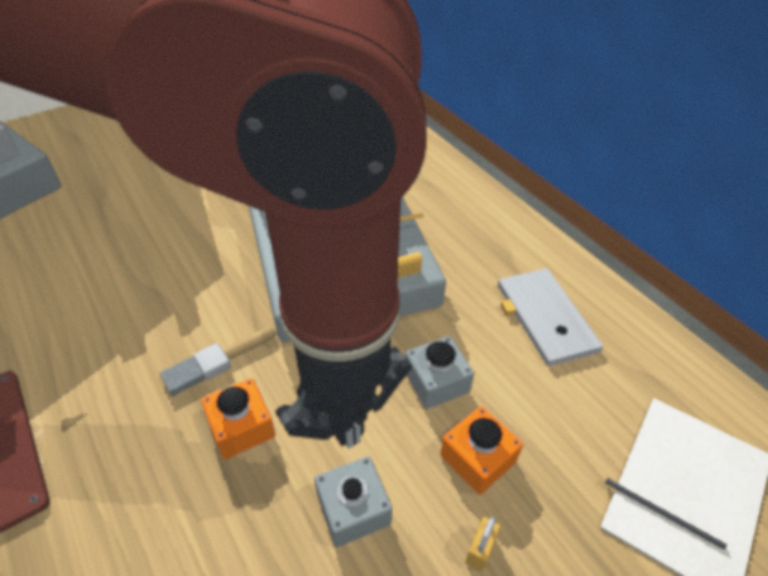

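View pics/wrist9.png

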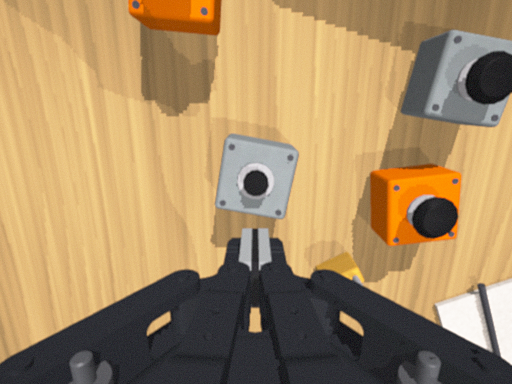

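The lever met the hard end at 0.0608 with 11.7 N. The wrist view shows the start button centred near (255.5,183.5), with clear space around it. I'll refine its position and press under force watch.

```bash
python3 - <<'E'
from h import *
s=sensors.sense()
im=cv2.imread('pics/wrist9.png');c,st_=dark(im,(238,166,274,202));w=cast('wrist',c,.064,s);print(c,st_,w)
st=(w+[.4185,-.3186,.064])/2;st[2]=0
manip.servo_line(st+[0,0,.085],vel=.15)
manip.servo_line(st+[0,0,.066],vel=.08)
f0=sensors.sense()['force'][2]
z=.064
while z>.034:
    manip.servo_line(st+[0,0,z],vel=.03)
    s=sensors.sense();f=s['force'];print(round(z,4),round(s['time'],2),s['tcp_pos'].round(4)[2],(f[2]-f0).round(2),np.abs(f).max().round(1))
    if f[2]-f0>8: break
    z-=.0015
cv2.imwrite('pics/side10.png',cv2.resize(imaging.snapshot('side')[200:380,150:350,::-1],None,fx=3,fy=3))
E
```

```text
[255.35820896 182.80348259] [  7   5  22  24 402] [ 0.4199269  -0.31417803  0.064     ]
0.064 14.91 0.0642 -0.73 0.5
0.0625 15.16 0.0625 -0.26 0.4
0.061 15.41 0.0609 0.69 0.9
0.0595 15.66 0.0594 -0.01 1.3
0.058 15.91 0.0579 -0.01 0.9
0.0565 16.16 0.0564 -0.19 1.0
0.055 16.41 0.0549 -0.88 0.7
0.0535 16.66 0.0536 1.36 1.6
0.052 16.91 0.0521 2.64 2.9
0.0505 17.16 0.0506 2.77 3.0
0.049 17.41 0.0491 3.68 3.9
0.0475 17.66 0.0482 11.92 12.1
```

View pics/side10.png

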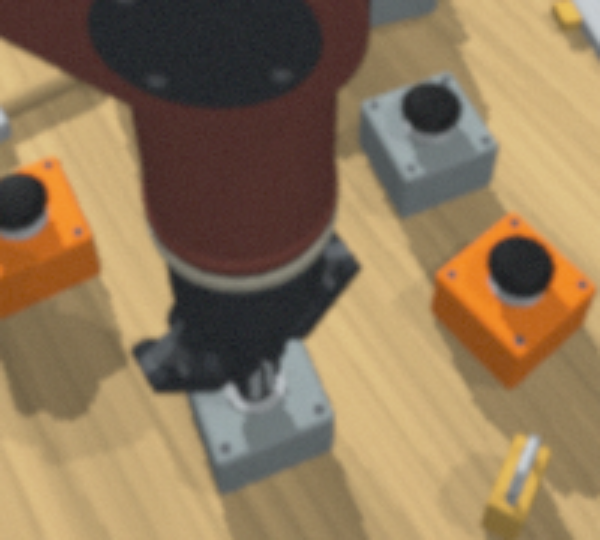

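The contact profile is 1.4 N rising to 3.7 N over about 5.5 mm, then a hard stop, so the button is fully down. I'll lift clear and check everything.

```bash
python3 - <<'E'
from h import *
p=sensors.sense()['tcp_pos']
manip.servo_line([p[0],p[1],.2],vel=.12)
manip.movep([.5,-.2,.33],np.diag([1,-1,-1.]))
manip.pause(.3)
s=sensors.sense();print(s['time'],s['tcp_pos'],s['force'].round(2))
a=imaging.snapshot('side')[:,:,::-1];b=imaging.snapshot('wrist')[:,:,::-1];c=imaging.snapshot('scene')[:,:,::-1]
cv2.imwrite('pics/side11.png',cv2.resize(a,None,fx=1.5,fy=1.5));cv2.imwrite('pics/wrist11.png',b);cv2.imwrite('pics/scene11.png',cv2.resize(c[100:300,180:400],None,fx=3,fy=3))
E
```

```text
20.225 [ 0.49935215 -0.20082923  0.32927179] [ 0.17  0.5  -0.53]
```

View pics/side11.png

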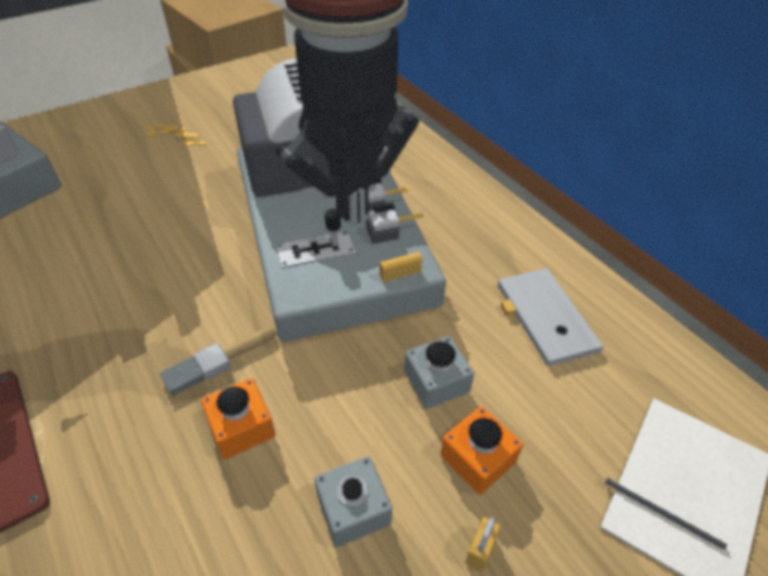

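View pics/scene11.png

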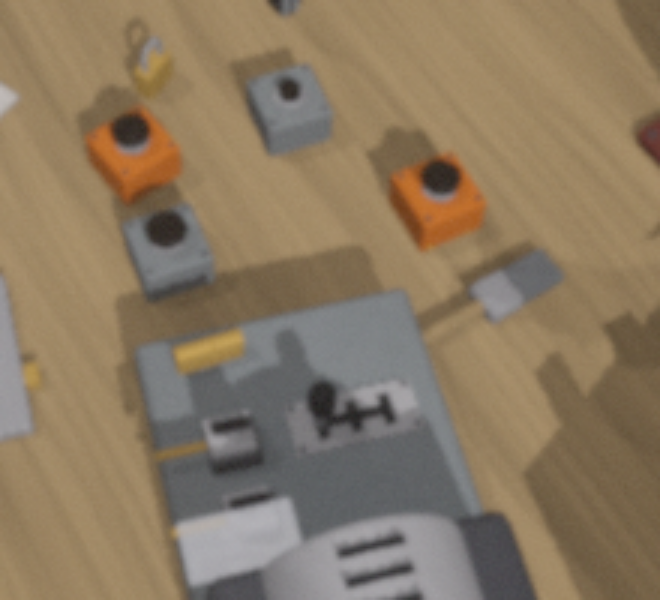

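The scene view shows the lever at the far mark, with the knob at (322,400). In the side view the start button is up at (352,489), and the bystanders are where they stood. The arm is clear, so I'm handing in.

```bash
python3 -c "
from rig import manip
manip.sign_off()"
```

```text
the job is handed in; nothing more can be done
```

I pushed the feed lever past the first detent to its second stop, then pressed the start button right down and let it come up. The job was handed in at about 20 s of the 43 s allowed; sign-off gives no verdict.

- **First push missed:** the closed fingertips turned out to sit about 10 mm behind the TCP, not 17 mm ahead of it as stated. They passed over the knob without touching it. I measured this in the images, lowered the tool 24 mm and pushed again.
- **Lever:** the force showed two detent humps, each followed by a snap. A second push met the hard end at about 0.061 m with 11.7 N. The last pictures show the lever at the far mark.
- **Start button:** the force rose from 1.4 N to 3.7 N over about 5.5 mm, then hit bottom at 12 N. It looks up again in the final view.
- **The rest:** the stop button was not touched. In the final pictures the padlock, lock cylinder and brush look unmoved; I judged this by eye and did not measure it. The arm ended clear of everything, with no contact force.

The wrist and side views differed by 4–5 mm on the start button's position, so I used the mean of the two.

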